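# Scan the stock label of the tall carton

### The job

Pick up the hand scanner from the log book and scan the barcode label of the taller, narrower carton: hold the scanner level with its window facing the label squarely, centred on it and about 8 cm away, and keep it still there for two seconds. Do not scan the lower, square carton and do not shift either carton; then lay the scanner flat, bottom down, back on the log book and let go.

Things in the scene. Friction and masses are not known exactly. Their poses are not given: they have to be found in the camera images.
- scanner: loose grey hand scanner, 120 mm long, bottom flat, 0.18 kg. Origin: centre of its underside; x points out of its window (the aiming line), z up from its top. The grip (x = -59 to +23 mm) is a straight box 36 mm wide (y) and 34 mm high, to be pinched across y; the head in front of it (x = 24 to 60 mm) is 46 mm wide and 40 mm high. It starts lying bottom down on the log book.
- scanner_window (a point): centre of the scanner's window, at (60, 0, 20) mm in the scanner's frame and with the same axes: the aiming line starts here and runs along x
- tall_carton_label (a point): centre of the barcode label (white, 40 mm wide, 30 mm high, upright black bars) on the front of the taller, narrower carton, which stands loose on the worktop: 90 mm high, 55 mm wide, 42 mm deep, 0.2 kg. The label centre is 60 mm above the worktop. x points into the carton (so the label faces along -x, more or less towards the robot), z up.
- low_carton_label (a point): centre of a like label on the lower, square carton, the wrong one: loose, 70 mm high, 70 mm wide, 30 mm deep, 0.2 kg; label centre 45 mm above the worktop; same axes. The two cartons may stand either way round, left and right.
- log_book: closed log book with a plain cover, 210 mm (x) by 152 mm (y), lying flat and not movable; its cover is 10 mm above the worktop, the wire spiral along its +y edge 13 mm. Origin: centre of its underside, on the worktop; z up.
Mind the look-alikes: they are no part of the job. Of the things like the part that bears tall_carton_label, leave any that is pink; of the rest the smaller one is meant.

How it is judged:
By the outcome, as a careful person would: the job done as asked, in the order asked, and still so for the second after the job is handed in, with the robot touching nothing.
It also fails if it takes over 45 s, if anything falls off the work surface, if the arm or the gripper's body presses on something with over 40 N, if the wrist force passes 120 N, or if a joint passes its speed limit or range.

### The arm

A 7-joint arm with a two-finger parallel gripper is mounted at the origin on a cart in front of the work surface, level with it; the furniture and walls round the work are solid. World frame = base frame: x ahead of the robot, y to its left, z up, the work surface at z = 0. Lengths are in mm, angles in rad, forces in N, time in s.
With the tool pointing down it reaches from about 400 to 875 mm from the base axis. Payload 4.4 kg.
Tool frame: the origin (TCP) lies midway between the tips of the shut fingers; the grasp point (between the pads) lies ctrl.tcp_to_grasp behind it (ctrl.tcp_to_grasp is the distance from the TCP to the grasp point, in mm); z points along the fingers, y is the line along which they close (so a half turn about z gives the same grasp; the last joint's range is limited). The gripper opens to 85 mm and grips with 20 to 120 N. Pads are 22 mm wide; open, the fingers measure 114 mm over their backs; the gripper's body (76 mm by 85 mm) begins 54 mm behind the grasp point. The pads swing forward as they close: fully open they stand 13 mm farther back than shut.
Start: joints at [1.044, 0.628, 0.038, 1.517, -0.027, 0.996, -0.02], TCP at [289.06, -582.204, 231.313] pointing down, gripper open.
Joint ranges: [-3.06, 3.06], [-0.37, 2.12], [-1.25, 1.32], [0.18, 2.47], [-1.1, 4.24], [0.23, 1.98], [-2.94, 2.94]. Speed limits (rad/s): [2.57, 2.57, 3.14, 3.14, 3.14, 3.14, 3.14].

### API

Orientations are given as [roll, pitch, yaw] about the fixed x, y, z axes, in that order (R = Rz(yaw) Ry(pitch) Rx(roll)).
In Python, from cell import ctrl, get_image, get_calibration, workorder, boxes_of, place_of gives the robot as it stands.
- The arm moves only by the tool play_rows, never from a script. Its argument "series" is a list that holds one entry, the list of rows, each a list of 7 numbers: the shift along the world's x, y, z in cm, then the turn, a rotation vector about the world's x, y, z in degrees, then the closure, from 0 (fully open) to 1 (shut). A call has 1 to 20 rows; each row shifts and turns the commanded pose from where the row before left it; what a row does not reach is not made up. A row lasts 1/8 s, in which the tool goes at most 62.5 mm and 10.7 degrees, less where a joint would pass 70% of its speed; a pose out of reach is approached as far as the arm can. A call with a gripper value outside its range is refused whole. The fingers move at their own pace and stop on an object; the grip force is fixed at half the most. Time passes only in rows, so rows that do not move let the fingers close. It gives the time, the measured TCP pose, the force, the opening and the grip force at its end, in the units of the state.
- ctrl.read_state(): the state, without advancing time (a new reading comes with each control period).
- get_image(name): name is "scene" or "top" or "wrist"; returns (picture, depth): 420x560x3 uint8, red, green, blue; 420x560 float32, mm along the optical axis (not along the pixel's ray), 0 where there is no reading.
- get_calibration(name): a dict with "K" (3x3 intrinsics, pixels), "R" (3x3) and "t" (3): a world point X has camera coordinates R X + t; the wrist camera has in their place "mount" (4x4, takes a point from camera to tool coordinates, whose origin is the TCP and whose axes are the flange's). Camera axes: x right, y down, z forward; pixel columns grow to the right and rows downward; lengths in mm; the calibration is good to about 2 mm. A picture is of the moment at which its call begins: read the wrist's pose just before it. get_calibration takes no time and is no camera call.
- workorder.finish_job(): hands the job in; it is judged then, once.
Trained networks look in the newest picture that a camera, given by its name, has taken for a name from the list of things; names that differ only in an ending like _2 or _b are one class to them, and where a whole thing is asked for, a point or a joint stands for the part that bears it (a point fixed in the world has none). Each returns a list of dicts, best first, with "p" (0 to 1); they miss things now and then, are a little off and sometimes report something else, mostly with a low value. They report only what shows in the picture. A call takes as long as a camera call. They do not tell look-alikes from the thing itself.
- boxes_of(target, camera): "pixel" ([column, row] in pixels, amid what is visible of it).
- place_of(target, camera): "pixel" ([column, row] in pixels: a listed point, or the origin of a listed thing).
The state is a dict: "clock": time; "qpos": joint angles; "qd": joint speeds; "tau": joint torques, N m; "eef_pos": TCP position; "tool_rot": TCP orientation; "force": force on the tool from outside, world axes, zero at the start; "torque": the same for the moment, N m; "width": finger opening in mm; "gripper_force": force on a finger pad.
Only numpy, scipy, OpenCV 4.12 (cv2) and the standard library are available. Lean on these libraries where they do the work, as an engineer would, in place of code of your own. Each camera call takes 0.05 s, during which the arm holds its last target. There are 200 camera calls.

## Working session

There is one attempt and no reset: what is moved stays moved. The work goes in short steps, Python scripts to look and compute and a tool call to move; the robot and the scene stay as the last step left them, time stands still between calls to the robot, and variables do not carry over. Pictures are saved under pics/ and viewed, at most 10 in all, crops included, and the job is handed in when it is done.

Besides the shell and the picture viewer there is one more tool, called after ">>>" as name(argument=value, ...) on one line, values as JSON. play_rows: Moves the arm, as the interface text tells. Its arguments: {"type":"object","properties":{"series":{"type":"array"}},"required":["series"]}

```bash
mkdir -p pics
cat > h.py <<'E'
import numpy as np, cv2
from cell import ctrl, get_image, get_calibration, workorder, boxes_of, place_of
def world(cam,px,d,st=None):
    c=get_calibration(cam); K=np.array(c["K"])
    p=np.linalg.inv(K)@np.array([px[0],px[1],1.])*d
    if "R" in c: return np.array(c["R"]).T@(p-np.array(c["t"]))
    raise
def at(cam,depth,px,r=2):
    u,v=int(round(px[0])),int(round(px[1])); w=depth[max(v-r,0):v+r+1,max(u-r,0):u+r+1]; w=w[w>0]
    return world(cam,px,np.median(w)) if w.size else None
def cloud(cam,depth):
    c=get_calibration(cam);K=np.array(c["K"]);v,u=np.indices(depth.shape)
    p=np.stack([(u-K[0,2])/K[0,0]*depth,(v-K[1,2])/K[1,1]*depth,depth],-1)
    w=(p-np.array(c["t"]))@np.array(c["R"]); w[depth<=0]=np.nan; return w
E
python3 - <<'E'
from h import *
np.set_printoptions(precision=1,suppress=True)
print(ctrl.tcp_to_grasp, ctrl.read_state())
ims=[]
for cam in("scene","top"):
    im,d=get_image(cam); np.savez(f"{cam}.npz",im=im,d=d); cv2.imwrite(f"pics/{cam}0.png",im[...,::-1])
    for t in("scanner","tall_carton_label","low_carton_label","log_book"):
        for f in(place_of,boxes_of):
            for r in f(t,cam)[:4]: print(cam,t,f.__name__,np.array(r["pixel"]),round(r["p"],2),at(cam,d,r["pixel"]))
E
```

```text
18.700000000000003 {'clock': 0.0, 'qpos': array([ 1. ,  0.6,  0. ,  1.5, -0. ,  1. , -0. ]), 'qd': array([-0., -0., -0., -0.,  0., -0., -0.]), 'tau': array([ -0. , -56.3,   1.2, -19.3,   0. ,   0. ,  -0. ]), 'eef_pos': array([ 288.7, -581.6,  230.4]), 'tool_rot': array([-3.1,  0. ,  0.5]), 'force': array([0.4, 0.6, 0.2]), 'torque': array([0., 0., 0.]), 'gripper_force': 0.0, 'width': 85.66619996899261}
scene scanner call [265.8 161.4] 0.61 [493.8 137.7  37.9]
scene scanner call [267.4 156.6] 0.81 [494.3 150.6  47.1]
scene tall_carton_label call [305.2 324.9] 0.72 [ 778.7 -372.8   86.2]
scene tall_carton_label call [278.2 235.1] 0.64 [ 638.5 -157.9   87.9]
scene tall_carton_label call [145.4 285.4] 0.6 [ 396.7 -409.6   89.8]
scene tall_carton_label call [148.1 298.3] 0.8 [ 413.7 -431.8   76.5]
scene tall_carton_label call [308.2 316.9] 0.68 [ 781.8 -368.2  117.8]
scene tall_carton_label call [287.9 243.5] 0.64 [ 666.9 -161.5   69.7]
scene low_carton_label call [303.1 178.9] 0.83 [633.7  73.7  71.8]
scene low_carton_label call [305.8 182.7] 0.76 [645.   64.9  68.6]
scene log_book call [
[... 287 characters left out ...]
call [291.8 186.4] 0.92 [ 630.1 -133.8   55.1]
top tall_carton_label call [389.1 125.4] 0.88 [ 764.7 -360.5  117.6]
top tall_carton_label call [404.5 290.7] 0.71 [ 380.9 -404.    34.8]
top tall_carton_label call [173.5 246.2] 0.2 [483.7 150.6  44.4]
top tall_carton_label call [412.9 284.6] 0.89 [ 395.5 -407.    91.2]
top tall_carton_label call [292.5 180.9] 0.85 [ 635.9 -133.9   89.4]
top tall_carton_label call [375.4 129.1] 0.69 [ 755.3 -327.8  117.6]
top low_carton_label call [197.4 189.7] 0.94 [623.3  98.2  42.2]
top low_carton_label call [196.  184.5] 0.77 [630.   97.1  70.9]
top log_book call [177.8 247.8] 0.61 [480.5 141.7  36.4]
top log_book call [187.1 250. ] 0.69 [477.2 123.8  11.2]
```

View pics/scene0.png

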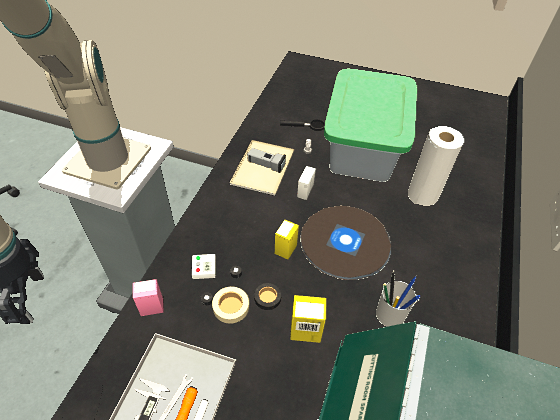

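View pics/top0.png

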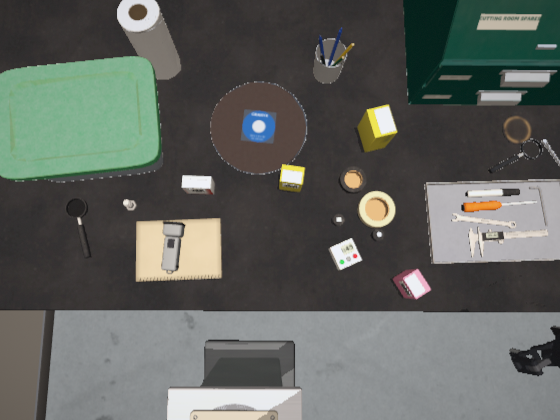

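Tall-carton candidates in the top picture: pink (412,285), which is excluded; large yellow (377,128), about 118 mm high; and small yellow (292,180), about 90 mm high. The small yellow one fits, being the smaller of those that aren't pink. The low carton is white at (198,185). The scanner is at (172,247) on the book. Next I'll confirm in a crop and measure.

Run:
```python
from h import *
np.set_printoptions(precision=1,suppress=True)
z=np.load("top.npz");im,d=z["im"],z["d"];w=cloud("top",d)
s=np.load("scene.npz");ws=cloud("scene",s["d"])
def rect(n,w,c,r,lo,hi):
    m=(np.hypot(w[...,0]-c[0],w[...,1]-c[1])<r)&(w[...,2]>lo)&(w[...,2]<hi)
    p=w[m]; b=cv2.minAreaRect(p[:,:2].astype(np.float32)); print(n,len(p),"zmed",np.median(p[:,2]),b,"pca",end=' ')
    q=p[:,:2]-p[:,:2].mean(0); u=np.linalg.svd(q,full_matrices=False)[2][0]; print(p.mean(0),np.degrees(np.arctan2(u[1],u[0])))
    print(cv2.boxPoints(b).tolist())
rect("carton top",w,(636,-134),50,83,100); rect("carton scene",ws,(636,-134),50,83,100)
rect("low top",w,(630,97),60,63,80)
rect("scanner",w,(480,150),90,38,65);rect("scanner all",w,(480,150),90,25,65); rect("scanner sc",ws,(480,150),90,25,65)
rect("book",w,(480,125),160,6,16)
rect("bottle",w,(590,230),60,10,90)
def crop(im,x,y,a=50,b=40): return cv2.resize(im[y-b:y+b,x-a:x+a],(400,320),interpolation=cv2.INTER_CUBIC)
S=s["im"]
o=np.vstack([np.hstack([crop(im,292,182),crop(im,175,245)]),np.hstack([crop(S,287,240),crop(S,265,160)])])
cv2.imwrite("pics/crop1.png",cv2.resize(o,(750,600))[...,::-1])
```

```text
carton top 409 zmed 90.11298617513786 ((653.492919921875, -131.99563598632812), (54.67345428466797, 43.0836181640625), 82.04212188720703) pca [ 652.9 -132.    90.2] -99.49468321363854
[[628.3739624023438, -156.0867462158203], [671.0426635742188, -162.0514678955078], [678.6118774414062, -107.90452575683594], [635.9431762695312, -101.93980407714844]]
carton scene 309 zmed 90.478304009401 ((653.6082763671875, -134.8575897216797), (58.31440353393555, 44.32552719116211), 81.85822296142578) pca [ 653.6 -136.9   90.4] -98.96211670787271
[[627.53955078125, -160.58213806152344], [671.4183349609375, -166.8596649169922], [679.677001953125, -109.13304138183594], [635.7982177734375, -102.85551452636719]]
low top 378 zmed 70.37233635240605 ((638.181396484375, 97.15546417236328), (69.46448516845703, 31.33642578125), 89.12945556640625) pca [637.5  97.3  70.3] -92.69593178793103
[[621.9873046875, 62.665283203125], [653.320068359375, 62.189178466796875], [654.37548828125, 131.64564514160156], [623.042724609375, 132.1217498779297]]
scanner 783 zmed 45.36424748660727 ((487.44561767578125, 158.7101135253
[... 941 characters left out ...]
25, 193.851806640625]]
book 4137 zmed 10.882326329347375 ((481.4498291015625, 124.81836700439453), (286.6289367675781, 287.4715576171875), 1.1451455354690552) pca [478.1 142.7  10.9] -86.16163538931136
[[335.2913818359375, 265.6612854003906], [341.03656005859375, -21.75288200378418], [627.6082763671875, -16.024551391601562], [621.8630981445312, 271.3896179199219]]
bottle 221 zmed 12.373020014245208 ((557.6466674804688, 241.7566680908203), (98.35406494140625, 49.89891815185547), 57.05466079711914) pca [561.2 241.6  19.7] -132.66915096121244
[[509.9649658203125, 214.05628967285156], [551.839599609375, 186.91932678222656], [605.328369140625, 269.45703125], [563.4537353515625, 296.593994140625]]
```

View pics/crop1.png

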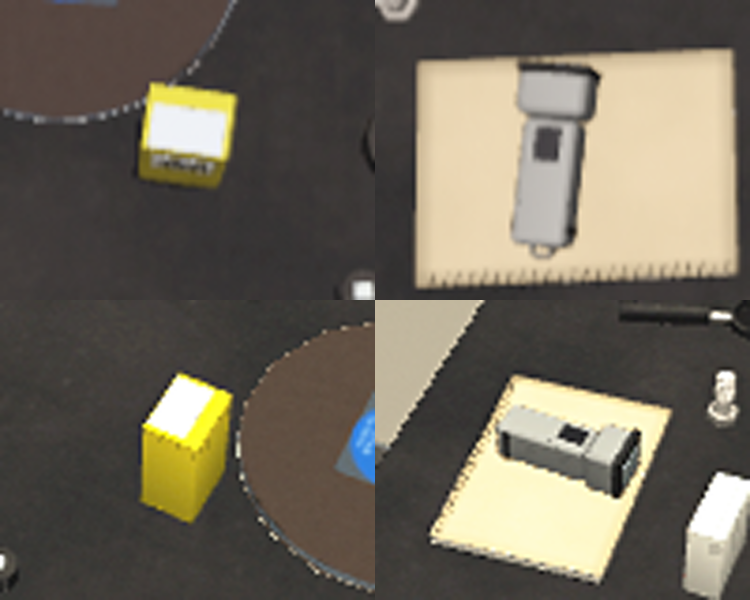

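The crop confirms it. The small yellow carton, top-left, carries a barcode on its lower (-x, robot-facing) side, and the scanner lies on the book with its head up-image (+x). I'll move above the scanner.

>>> play_rows(series=[[[2, 3.5, 0, 0, 0, -4, 0], [2, 3.5, 0, 0, 0, -4, 0], [2, 3.5, 0, 0, 0, -4, 0], [2, 3.5, 0, 0, 0, -4, 0], [2, 3.5, 0, 0, 0, -4, 0], [2, 3.5, 0, 0, 0, -4, 0], [2, 3.5, 0, 0, 0, -4, 0], [2, 3.5, 0, 0, 0, -4, 0], [0.3, 3.8, 0, 0, 0, 0, 0], [0.3, 3.8, 0, 0, 0, 0, 0], [0.3, 3.8, 0, 0, 0, 0, 0], [0.3, 3.8, 0, 0, 0, 0, 0], [0.3, 3.8, 0, 0, 0, 0, 0], [0.3, 3.8, 0, 0, 0, 0, 0], [0.3, 3.8, 0, 0, 0, 0, 0], [0.3, 3.8, 0, 0, 0, 0, 0], [0.3, 3.8, 0, 0, 0, 0, 0], [0.3, 3.8, 0, 0, 0, 0, 0], [0.3, 3.8, 0, 0, 0, 0, 0], [0, 3.8, 0, 0, 0, 0, 0]]])

```text
clock: 3.4
eef_pos: [482.4, 155.1, 231.5]
tool_rot: [-3.141, -0.001, -0.098]
force: [-0.3, -0.4, 0.9]
width: 85.6
gripper_force: 0.0
```

```bash
cat >> h.py <<'E'
from scipy.spatial.transform import Rotation as Ro
def wcloud(d,st):
    c=get_calibration("wrist");K=np.array(c["K"]);M=np.array(c["mount"]);v,u=np.indices(d.shape)
    p=np.stack([(u-K[0,2])/K[0,0]*d,(v-K[1,2])/K[1,1]*d,d],-1)@M[:3,:3].T+M[:3,3]
    w=p@Ro.from_euler("xyz",st["tool_rot"]).as_matrix().T+np.array(st["eef_pos"]); w[d<=0]=np.nan; return w
def rect(n,w,c,r,lo,hi):
    m=(np.hypot(w[...,0]-c[0],w[...,1]-c[1])<r)&(w[...,2]>lo)&(w[...,2]<hi)
    p=w[m]; b=cv2.minAreaRect(p[:,:2].astype(np.float32)); print(n,len(p),"zmed",np.median(p[:,2]),b)
    q=p[:,:2]-p[:,:2].mean(0); u=np.linalg.svd(q,full_matrices=False)[2][0]; print(" mean",p.mean(0),"pca",np.degrees(np.arctan2(u[1],u[0])))
    return p
E
python3 - <<'E'
from h import *
np.set_printoptions(precision=3,suppress=True)
s=ctrl.read_state(); im,d=get_image("wrist"); print(s["eef_pos"],np.degrees(s["tool_rot"]),s["qpos"])
w=wcloud(d,s); cv2.imwrite("pics/w1.png",im[...,::-1])
p=rect("scanner",w,(485,158),85,30,65)
a=p[(p[:,0]<500)&(p[:,0]>435)]
# grip edges per x slice
yw=np.radians(-4.6);ax=np.array([np.cos(yw),np.sin(yw)]);n=np.array([-ax[1],ax[0]])
q=p[:,:2]-[486.5,158.7];X=q@ax;Y=q@n
for x in range(-60,65,8):
    m=(X>x)&(X<x+8); 
    if m.sum()>3: print(x+4,m.sum(),Y[m].min().round(1),Y[m].max().round(1),np.median(p[m,2]).round(1))
print(X.min(),X.max())
E
```

```text
[482.383 155.132 231.546] [-179.982   -0.049   -5.602] [-0.467  0.427  0.141  1.914 -0.081  0.805 -1.951]
scanner 4114 zmed 44.35022473049433 ((485.5271301269531, 157.7772979736328), (46.78607940673828, 119.03031921386719), 85.40036010742188)
 mean [493.444 156.531  45.528] pca 176.09964280195538
-56 174 -19.5 15.8 43.0
-48 228 -19.6 15.7 43.4
-40 231 -19.6 15.6 43.3
-32 232 -19.7 15.3 43.4
-24 238 -19.7 16.0 43.2
-16 237 -19.8 15.9 43.3
-8 244 -19.8 15.4 43.5
0 252 -18.7 16.4 44.0
8 255 -18.7 16.0 44.2
16 287 -18.8 15.7 43.2
24 246 -23.7 21.1 47.4
32 368 -23.7 21.7 49.2
40 379 -23.7 21.6 49.2
48 382 -24.4 22.4 49.8
56 360 -24.4 22.3 50.4
-60.410872797712145 58.61949779278602
```

View pics/w1.png

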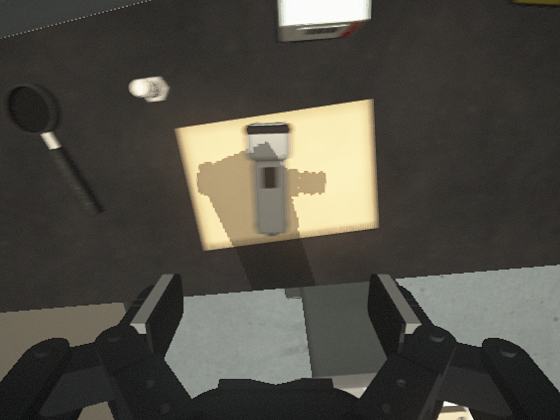

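The wrist view shows the scanner at (268,180) with its head up-image. Its measured origin is (485.4, 156.9) and its yaw -4.6°. The grip is clear on both sides, so I'll descend to about 8 mm behind the origin and close.

>>> play_rows(series=[[[-0.5, 0.24, -3, 0, 0, 1, 0], [0, 0, -4, 0, 0, 0, 0], [0, 0, -4, 0, 0, 0, 0], [0, 0, -4, 0, 0, 0, 0], [0, 0, -3, 0, 0, 0, 0], [0, 0, -2, 0, 0, 0, 0], [0, 0, -1.4, 0, 0, 0, 0], [0, 0, -0.7, 0, 0, 0, 0], [0, 0, 0, 0, 0, 0, 0], [0, 0, 0, 0, 0, 0, 0.4], [0, 0, 0, 0, 0, 0, 0.7], [0, 0, 0, 0, 0, 0, 1], [0, 0, 0, 0, 0, 0, 1], [0, 0, 0, 0, 0, 0, 1], [0, 0, 0, 0, 0, 0, 1], [0, 0, 0, 0, 0, 0, 1]]])

```text
clock: 5.45
eef_pos: [477.5, 156.7, 11.1]
tool_rot: [-3.141, -0.001, -0.08]
force: [-0.1, 0.3, 5.2]
width: 35.5
gripper_force: 61.1
```

>>> play_rows(series=[[[0, 0, 1, 0, 0, 0, 1], [0, 0, 2, 0, 0, 0, 1], [0, 0, 3, 0, 0, 0, 1], [0, 0, 3, 0, 0, 0, 1], [0, 0, 2, 0, 0, 0, 1], [-0.2, -1.6, 0, 0, 0, -0.4, 1], [-0.2, -3.5, 0, 0, 0, -0.4, 1], [-0.2, -3.5, 0, 0, 0, -0.4, 1], [-0.2, -3.5, 0, 0, 0, -0.4, 1], [-0.2, -3.5, 0, 0, 0, -0.4, 1], [-0.2, -3.5, 0, 0, 0, -0.4, 1], [-0.2, -3.5, 0, 0, 0, -0.4, 1], [-0.1, -2.5, 0, 0, 0, -0.4, 1], [0, -1.0, 0, 0, 0, -0.4, 1], [0, 0, 0, 0, 0, 0, 1], [0, 0, 0, 0, 0, 0, 1]]])

```text
clock: 7.45
eef_pos: [461.8, -103.6, 120.0]
tool_rot: [-3.141, 0.001, -0.141]
force: [0.1, -0.7, -1.7]
width: 35.3
gripper_force: 60.2
```

Run:
```python
from h import *
np.set_printoptions(precision=2,suppress=True)
s=ctrl.read_state(); im,d=get_image("wrist"); print(s["eef_pos"],np.degrees(s["tool_rot"]),s["qpos"],s["width"],s["force"])
w=wcloud(d,s); cv2.imwrite("pics/w2.png",im[...,::-1]); np.savez("w2.npz",im=im,d=d,w=w)
rect("carton top",w,(653,-132),60,84,96)
m=(np.hypot(w[...,0]-653,w[...,1]+132)<60)&(w[...,2]>10)&(w[...,2]<82); p=w[m]
print("front",len(p),p.mean(0) if len(p) else None)
if len(p)>20:
    A=np.c_[p[:,1],p[:,2],np.ones(len(p))]; c=np.linalg.lstsq(A,p[:,0],rcond=None)[0]; print(c,"yaw",-np.degrees(np.arctan(c[0])))
for r in place_of("tall_carton_label","wrist")[:3]:
    u,v=map(int,np.round(r["pixel"])); print(r, w[v,u])
# scanner in hand
P=s["eef_pos"]; 
m=(np.abs(w[...,1]-P[1])<40)&(w[...,0]>P[0]-70)&(w[...,0]<P[0]+90)&(w[...,2]>P[2]-15)&(w[...,2]<P[2]+50)
q=w[m]-P; print("hand",len(q)); 
if len(q): 
    R=Ro.from_euler("z",s["tool_rot"][2]).as_matrix(); q=q@R
    for x in range(-70,90,8):
        k=(q[:,0]>x)&(q[:,0]<x+8)
        if k.sum()>5: print(x+4,k.sum(),np.percentile(q[k,1],[1,50,99]),np.percentile(q[k,2],[1,50,99]))
```

```text
[ 461.83 -103.56  120.04] [-179.96    0.05   -8.11] [ 0.12  0.56  0.06  2.11 -0.07  0.48 -1.48] 35.311946949461635 [ 0.14 -0.75 -1.72]
carton top 0 zmed nan ((0.0, 0.0), (0.0, 0.0), 0.0)
  return _methods._mean(a, axis=axis, dtype=dtype,
  ret = ret.dtype.type(ret / rcount)
h.py:23: RuntimeWarning: Mean of empty slice.
  q=p[:,:2]-p[:,:2].mean(0); u=np.linalg.svd(q,full_matrices=False)[2][0]; print(" mean",p.mean(0),"pca",np.degrees(np.arctan2(u[1],u[0])))
  ret = um.true_divide(
Traceback (most recent call last):
  File "h.py", line 23, in rect
    q=p[:,:2]-p[:,:2].mean(0); u=np.linalg.svd(q,full_matrices=False)[2][0]; print(" mean",p.mean(0),"pca",np.degrees(np.arctan2(u[1],u[0])))
                                 ~~~~~~~~~~~~~~~~~~~~~~~~~~~~~~~~~~~~~~~^^^
IndexError: index 0 is out of bounds for axis 0 with size 0
```

View pics/w2.png

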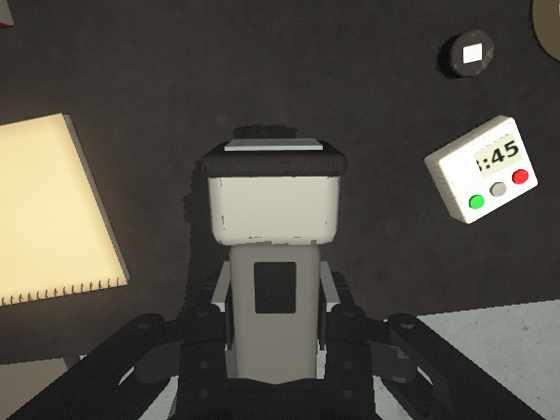

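The scanner is held firmly, with its head at (273,190) and the label out of view. I'll measure the in-hand pose and rise briefly to see the carton.

>>> play_rows(series=[[[0, 0, 3, 0, 0, 0, 1], [0, 0, 4, 0, 0, 0, 1], [0, 0, 4, 0, 0, 0, 1], [0, 0, 3, 0, 0, 0, 1], [0, 0, 1, 0, 0, 0, 1], [0, 0, 0, 0, 0, 0, 1], [0, 0, 0, 0, 0, 0, 1]]])

```text
clock: 8.38
eef_pos: [461.1, -104.4, 268.9]
tool_rot: [-3.141, 0.003, -0.143]
force: [0.8, 0.3, -2.0]
width: 35.5
gripper_force: 60.4
```

```bash
cat > m.py <<'E'
from h import *
np.set_printoptions(precision=2,suppress=True)
s=ctrl.read_state(); im,d=get_image("wrist"); print(s["eef_pos"],np.degrees(s["tool_rot"]),s["width"])
w=wcloud(d,s); cv2.imwrite("pics/w3.png",im[...,::-1]); np.savez("w3.npz",im=im,d=d,w=w)
m=(np.hypot(w[...,0]-653,w[...,1]+132)<60)&(w[...,2]>10)&(w[...,2]<82); p=w[m]
print("front",len(p))
if len(p)>20:
    A=np.c_[p[:,1],p[:,2],np.ones(len(p))]; c=np.linalg.lstsq(A,p[:,0],rcond=None)[0]; e=p[:,0]-A@c;k=abs(e)<3
    c=np.linalg.lstsq(A[k],p[k,0],rcond=None)[0]; print(c,"yaw",-np.degrees(np.arctan(c[0])),k.sum(),"y",np.percentile(p[k,1],[1,99]),"z",np.percentile(p[k,2],[1,99]),"x@(-130,60)",c@[-130,60,1])
for r in place_of("tall_carton_label","wrist")[:3]:
    u,v=map(int,np.round(r["pixel"])); print(r, w[v,u])
P=np.array(s["eef_pos"])
m=(np.abs(w[...,1]-P[1])<40)&(w[...,0]>P[0]-70)&(w[...,0]<P[0]+90)&(w[...,2]>P[2]-15)&(w[...,2]<P[2]+50)
R=Ro.from_euler("z",s["tool_rot"][2]).as_matrix(); q=(w[m]-P)@R
for x in range(-60,90,6):
    k=(q[:,0]>x)&(q[:,0]<x+6)
    if k.sum()>5: print(x+3,k.sum(),np.percentile(q[k,1],[1,50,99]),np.percentile(q[k,2],[1,50,99]))
if (w[...,2]>85).any():
    rect("carton top",w,(653,-132),60,84,96)
E
python3 m.py
```

```text
[ 461.15 -104.35  268.94] [-179.99    0.16   -8.17] 35.529463053634174
front 765
[  0.14  -0.01 649.53] yaw -8.025659569967031 765 y [-157.02 -104.4 ] z [10.74 64.2 ] x@(-130,60) 630.3428731520779
{'pixel': [536.2, 206.6], 'p': 0.85} [ 383.85 -399.59   52.76]
-33 399 [-18.55  -0.64  16.83] [27.58 32.34 33.47]
-27 885 [-17.81  -0.64  16.57] [28.78 32.41 33.69]
-21 946 [-17.99  -0.64  16.82] [27.79 32.35 33.55]
-15 969 [-17.79  -0.22  16.79] [28.47 32.3  33.59]
-9 1185 [-19.69  -0.63  18.81] [28.74 32.45 39.23]
-3 1318 [-19.65  -0.23  18.79] [28.79 32.39 42.49]
3 1271 [-19.84  -0.63  18.97] [28.62 32.71 44.58]
9 4440 [-37.74  -0.24  38.41] [ 7.51 33.21 49.78]
15 1784 [-30.03   0.14  40.23] [28.71 34.41 49.68]
21 1281 [-17.57  -0.25  17.11] [28.01 33.09 35.64]
27 1690 [-17.17  -0.25  16.73] [27.36 31.49 35.03]
33 629 [-20.03   0.1   20.18] [28.77 36.68 38.03]
39 1863 [-21.82   0.08  21.79] [33.72 37.94 39.4 ]
45 2112 [-22.06  -0.27  22.06] [33.4  38.01 39.38]
51 2233 [-22.01   0.06  22.04] [33.24 37.99 39.39]
57 2210 [-21.81   0.05  21.95] [33.67 38.13 40.17]
63 2846 [-22.67   0.36  23.12] [24.85 39.7  41.33]
69 1813 [-21.05  -0.62  20.8 ] [ 7.25 29.65 39.04]
carton top 0 zmed nan ((0.0, 0.0), (0.0, 0.0), 0.0)
  return _methods._mean(a, axis=axis, dtype=dtype,
  ret = ret.dtype.type(ret / rcount)
h.py:23: RuntimeWarning: Mean of empty slice.
  q=p[:,:2]-p[:,:2].mean(0); u=np.linalg.svd(q,full_matrices=False)[2][0]; print(" mean",p.mean(0),"pca",np.degrees(np.arctan2(u[1],u[0])))
  ret = um.true_divide(
Traceback (most recent call last):
  File "m.py", line 19, in <module>
    rect("carton top",w,(653,-132),60,84,96)
    ~~~~^^^^^^^^^^^^^^^^^^^^^^^^^^^^^^^^^^^^
  File "h.py", line 23, in rect
    q=p[:,:2]-p[:,:2].mean(0); u=np.linalg.svd(q,full_matrices=False)[2][0]; print(" mean",p.mean(0),"pca",np.degrees(np.arctan2(u[1],u[0])))
                                 ~~~~~~~~~~~~~~~~~~~~~~~~~~~~~~~~~~~~~~~^^^
IndexError: index 0 is out of bounds for axis 0 with size 0
```

View pics/w3.png

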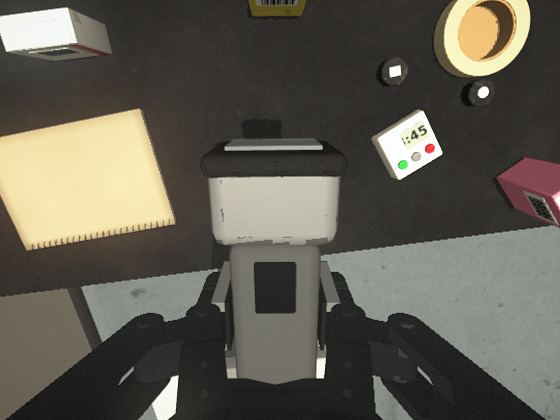

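The carton front shows at (277,8), its yaw measures -8.0°, and the scanner sits level in the hand. Next is the descent to the scan pose.

>>> play_rows(series=[[[0.5, -0.1, -3, 0, 0, 0, 1], [0.5, -0.1, -4, 0, 0, 0, 1], [0.5, -0.1, -4, 0, 0, 0, 1], [0.5, -0.1, -4, 0, 0, 0, 1], [0.3, -0.1, -3.5, 0, 0, 0, 1], [0, 0, -2.5, 0, 0, 0, 1], [0, 0, -1.2, 0, 0, 0, 1], [0, 0, -0.5, 0, 0, 0, 1], [0, 0, 0, 0, 0, 0, 1], [0, 0, 0, 0, 0, 0, 1]]])

```text
clock: 9.72
eef_pos: [485.7, -109.9, 44.1]
tool_rot: [3.141, -0.002, -0.143]
force: [-0.5, -0.3, -1.4]
width: 35.3
gripper_force: 60.4
```

Run:
```python
from h import *
np.set_printoptions(precision=2,suppress=True)
s=ctrl.read_state();print(s["eef_pos"],np.degrees(s["tool_rot"]),s["width"],s["qd"])
t,d2=get_image("top"); S,d=get_image("scene")
cv2.imwrite("pics/scan.png",np.hstack([cv2.resize(t[120:280,200:360],(400,400)),cv2.resize(S[160:320,200:360],(400,400))])[...,::-1])
w=cloud("top",d2)
try: rect("carton",w,(653,-132),50,83,100)
except Exception as e: print(e)
rr=Ro.from_euler("z",-8,degrees=True).as_matrix()
for n,c in(("top",w),("scene",cloud("scene",d))):
    P=np.array(s["eef_pos"]); q=(c.reshape(-1,3)-P)@rr
    m=(q[:,0]>30)&(q[:,0]<90)&(abs(q[:,1])<35)&(q[:,2]>25)&(q[:,2]<50); q=q[m]
    print(n,len(q), np.percentile(q[:,0],[2,98]),np.percentile(q[:,1],[2,98]),np.median(q[:,2]))
```

```text
[ 485.72 -109.93   44.14] [179.99  -0.1   -8.2 ] 35.26865485906612 [-0.   -0.01 -0.    0.   -0.   -0.   -0.  ]
carton 409 zmed 90.31218600577841 ((653.6895751953125, -132.07632446289062), (54.771602630615234, 43.36501693725586), 82.61000061035156)
 mean [ 652.77 -132.01   90.22] pca -99.87479207714722Traceback (most recent call last):
  File "<stdin>", line 13, in <module>
    return _quantile_unchecked(
        a, q, axis, out, overwrite_input, method, keepdims, weights)
    return _ureduce(a,
                    func=_quantile_ureduce_func,
    ...<5 lines>...
                    overwrite_input=overwrite_input,
                    method=method)
    r = func(a, **kwargs)
    result = _quantile(arr,
                       quantiles=q,
    ...<2 lines>...
                       out=out,
                       weights=wgt)
    slices_having_nans = np.isnan(arr[-1, ...])
                                  ~~~^^^^^^^^^
IndexError: index -1 is out of bounds for axis 0 with size 0
```

View pics/scan.png

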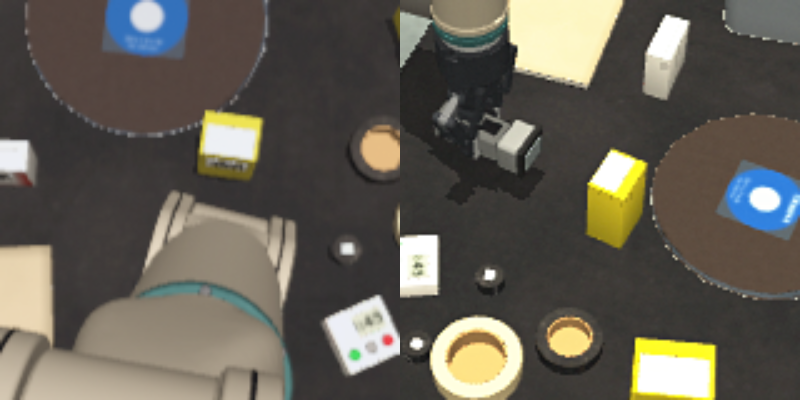

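The scanner head (left of the carton in the scene view) points squarely at the small yellow carton's front, and the carton hasn't moved. I'll trim by a couple of mm and hold still.

>>> play_rows(series=[[[-0.1, 0, -0.25, 0, 0, 0, 1], [0, 0, 0, 0, 0, 0, 1], [0, 0, 0, 0, 0, 0, 1], [0, 0, 0, 0, 0, 0, 1], [0, 0, 0, 0, 0, 0, 1], [0, 0, 0, 0, 0, 0, 1], [0, 0, 0, 0, 0, 0, 1], [0, 0, 0, 0, 0, 0, 1], [0, 0, 0, 0, 0, 0, 1], [0, 0, 0, 0, 0, 0, 1], [0, 0, 0, 0, 0, 0, 1], [0, 0, 0, 0, 0, 0, 1], [0, 0, 0, 0, 0, 0, 1], [0, 0, 0, 0, 0, 0, 1], [0, 0, 0, 0, 0, 0, 1], [0, 0, 0, 0, 0, 0, 1], [0, 0, 0, 0, 0, 0, 1], [0, 0, 0, 0, 0, 0, 1], [0, 0, 0, 0, 0, 0, 1], [0, 0, 0, 0, 0, 0, 1]]])

```text
clock: 12.32
eef_pos: [484.1, -109.8, 40.8]
tool_rot: [-3.142, -0.0, -0.143]
force: [-0.1, 0.4, -2.3]
width: 35.2
gripper_force: 60.4
```

>>> play_rows(series=[[[0, 0, 0, 0, 0, 0, 1], [0, 0, 0, 0, 0, 0, 1], [0, 0, 0, 0, 0, 0, 1], [0, 0, 0, 0, 0, 0, 1], [0, 0, 0, 0, 0, 0, 1], [0, 0, 0, 0, 0, 0, 1]]])

```text
clock: 13.08
eef_pos: [484.1, -109.8, 40.8]
tool_rot: [-3.142, -0.0, -0.143]
force: [-0.5, 0.6, -2.6]
width: 35.4
gripper_force: 60.4
```

>>> play_rows(series=[[[0, 0, 2, 0, 0, 0, 1], [0, 0, 3, 0, 0, 0, 1], [0, 0, 3, 0, 0, 0, 1], [-0.1, 2, 0, 0, 0, 0.4, 1], [-0.1, 3.5, 0, 0, 0, 0.4, 1], [-0.1, 3.5, 0, 0, 0, 0.4, 1], [-0.1, 3.5, 0, 0, 0, 0.4, 1], [-0.1, 3.5, 0, 0, 0, 0.4, 1], [-0.1, 3.5, 0, 0, 0, 0.4, 1], [-0.1, 3, 0, 0, 0, 0.4, 1], [-0.1, 2, 0, 0, 0, 0.4, 1], [0, 0.7, 0, 0, 0, 0.4, 1], [0, 0, -3, 0, 0, 0, 1], [0, 0, -3, 0, 0, 0, 1], [0, 0, -2.5, 0, 0, 0, 1], [0, 0, -1.2, 0, 0, 0, 1], [0, 0, -0.4, 0, 0, 0, 1], [0, 0, 0, 0, 0, 0, 1], [0, 0, 0, 0, 0, 0, 1]]])

```text
clock: 15.45
eef_pos: [476.7, 142.3, 20.6]
tool_rot: [-3.141, -0.001, -0.08]
force: [-0.2, -0.6, -1.9]
width: 35.5
gripper_force: 60.5
```

>>> play_rows(series=[[[0, 0, -0.5, 0, 0, 0, 1], [0, 0, -0.25, 0, 0, 0, 1], [0, 0, -0.1, 0, 0, 0, 1], [0, 0, 0, 0, 0, 0, 1], [0, 0, 0, 0, 0, 0, 1], [0, 0, 0, 0, 0, 0, 1]]])

```text
clock: 16.2
eef_pos: [476.1, 142.2, 11.3]
tool_rot: [-3.142, -0.0, -0.08]
force: [-0.7, -1.1, -2.1]
width: 35.5
gripper_force: 60.5
```

>>> play_rows(series=[[[0, 0, -0.1, 0, 0, 0, 1], [0, 0, 0, 0, 0, 0, 1], [0, 0, 0, 0, 0, 0, 1]]])

```text
clock: 16.58
eef_pos: [476.1, 142.2, 11.1]
tool_rot: [-3.141, -0.0, -0.08]
force: [-1.4, 0.1, 6.2]
width: 35.5
gripper_force: 61.5
```

Contact is felt, so I'll release and retreat.

>>> play_rows(series=[[[0, 0, 0, 0, 0, 0, 0.5], [0, 0, 0, 0, 0, 0, 0.2], [0, 0, 0, 0, 0, 0, 0], [0, 0, 0, 0, 0, 0, 0], [0, 0, 0, 0, 0, 0, 0], [0, 0, 0, 0, 0, 0, 0], [0, 0, 1, 0, 0, 0, 0], [0, 0, 3, 0, 0, 0, 0], [0, 0, 4, 0, 0, 0, 0], [0, 0, 4, 0, 0, 0, 0], [0, 0, 4, 0, 0, 0, 0], [0, 0, 3, 0, 0, 0, 0], [0, 0, 1, 0, 0, 0, 0], [0, 0, 0, 0, 0, 0, 0], [0, 0, 0, 0, 0, 0, 0]]])

```text
clock: 18.45
eef_pos: [475.2, 141.9, 209.2]
tool_rot: [3.141, 0.002, -0.08]
force: [0.8, 0.4, -0.2]
width: 85.2
gripper_force: 0.0
```

Run:
```python
from h import *
np.set_printoptions(precision=2,suppress=True)
s=ctrl.read_state(); im,d=get_image("wrist"); w=wcloud(d,s); print(s["clock"],s["eef_pos"],s["width"])
rect("scanner",w,(484,142),85,30,65)
cv2.imwrite("pics/end.png",im[...,::-1])
```

```text
18.45 [475.2  141.95 209.24] 85.21971303476161
scanner 4769 zmed 44.292626381989834 ((484.7293395996094, 140.87081909179688), (47.121917724609375, 117.61738586425781), 86.40277099609375)
 mean [492.24 140.49  45.52] pca 176.24519643598322
```

View pics/end.png

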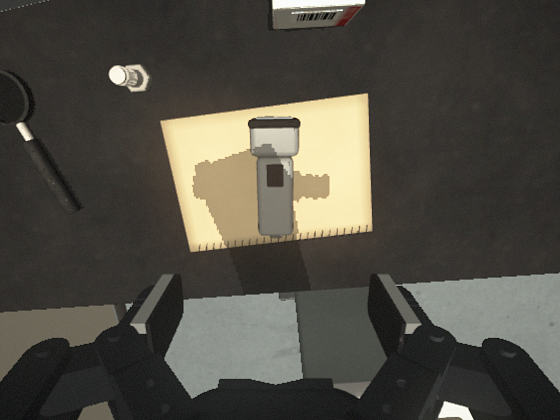

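The scanner lies flat on the book at (275,180), at the same height as at the start, with the gripper well clear.

```bash
python3 -c "
from cell import workorder; print(workorder.finish_job())"
```

```text
the job is handed in; nothing more can be done
None
```

I held the scanner on the label of the smaller yellow tall carton for over two seconds, then laid it flat back on the log book and let go; the job is handed in at about 18.5 s on the robot's clock, with no verdict shown.

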